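# Fit the axle in a castor on a sloping jig

### The job

Take the axle pin from its rest and push it, nose first, down through both cheeks of the castor fork on the sloping jig (and the wheel between them) from the upper side, until its collar is fully home against the upper cheek. Then swing the hooked keeper fully down over the axle behind the collar, and let go of everything. Leave the parts bin, aluminium can, spare wheel and spanner where they are.

Things in the scene. Friction and masses are not known exactly. Their poses are not given: they have to be found in the camera images.
- axle_grip (a point): Where to grasp the loose axle pin: on its axis, in its round sleeve (14 mm thick, 70 mm long), 55 mm from the collar's front face and 20 mm short of the sleeve's free end. Own x axis: along the pin from nose to sleeve. At the start the pin lies level on its rest, axis 45 mm above the table, the sleeve overhanging and pointing roughly away from the robot.
- axle_collar (a point): Centre of the front face (towards the nose) of the pin's collar, on its axis; x axis as axle_grip. The steel pin is 155 mm long, 130 g: a round shank 12 mm thick and 80 mm long, then this collar, 26 mm across and 5 mm thick, then the sleeve. Balance point: on the shank, 13 mm nose-ward of this point.
- axle_nose (a point): Tip of the pin's nose, on its axis, 80 mm ahead of the collar's front face. The last 8 mm of the shank taper to 6 mm across here.
- rest: Grey plastic rest of the pin, fixed: base 90 by 60 by 10 mm, two supports 6 mm thick, 36 mm wide, 51 mm high at x = -30 and +30 mm, each with a notch 14 mm wide, its floor 39 mm up, that carries the shank. Origin: centre of its underside. The pin lies along its x axis, sleeve to +x, collar front face at x = 35 mm.
- fork: Steel castor fork fixed on a sloping jig. Origin: on the bore axis midway between the cheeks, 112 mm above the table. x: up along the bore axis, 35 degrees above level, roughly away from the robot (the axle goes in along -x); z: square off the slope, up; y: level. Between the cheeks is a fixed wheel 80 mm across, hub 32 mm wide with a 20 mm bore. Foot plate: top at z = -60 mm, x within 55 mm.
- bore_upper (a point): Centre of the upper cheek's bore at its outer face (fork x = 33 mm), where the axle enters and the collar ends. The cheek is 8 mm thick (fork x = 25 to 33 mm), 44 mm wide, up to fork z = +20 mm; round bore 15 mm wide, with a 2 mm chamfer at this face.
- bore_lower (a point): Centre of the lower cheek's bore at its outer face (fork x = -33 mm), where the nose comes out. Cheek and bore are like the upper ones (fork x = -33 to -25 mm, 15 mm bore, chamfer on its upper side).
- keeper (a joint): Angle of the keeper (rad): 0 is closed, on its stop, the bar just above the sleeve behind the collar; it grows as the bar swings up and over to fork +y, up to 2.2. Starts open, 1.2 to 1.9; light friction (0.03 N m) holds it where it is left. It closes only when the collar is home. At angle a the bar points from its pivot along fork (0, -cos a, sin a).
- keeper_pivot (a point): Pivot of the keeper, at mid-thickness of its bar: fork x = 45, y = 36, z = 15 mm; the hinge line is parallel to the bore axis.
- keeper_bar (a point): Point on the mid-line of the keeper's bar, 36 mm from the pivot; closed, it stands 15 mm (fork z) over the bore axis. Dark steel bar, 8 mm thick (fork x = 41 to 49 mm), 12 mm high, reaching 58 mm from the pivot; its hooked end reaches 20 mm from the mid-line to the closing side.
- bin_mid (a point): Bystander: blue open parts bin, 150 by 100 by 70 mm; its centre.
- can_mid (a point): Bystander: aluminium can 64 mm across, 170 mm tall; its centre.
- spare_wheel_mid (a point): Bystander: spare castor wheel lying flat, 80 mm across, 28 mm high; its centre.
- spanner_grip (a point): Bystander: steel spanner lying flat, 170 mm long; middle of its handle.

How it is judged:
By the outcome, as a careful person would: the job done as asked, in the order asked, and still so for the second after the job is handed in, with the robot touching nothing.
It also fails if it takes over 58 s, if anything falls off the work surface, if the arm or the gripper's body presses on something with over 40 N, if the wrist force passes 120 N, or if a joint passes its speed limit or range.

### The arm

A 7-joint arm with a two-finger parallel gripper is mounted at the origin on the work surface. World frame = base frame: x ahead of the robot, y to its left, z up, the work surface at z = 0. Lengths are in m, angles in rad, forces in N, time in s.
With the tool pointing down it reaches from about 0.4 to 0.9 m from the base axis. Payload 5.6 kg.
Tool frame: the origin (TCP) lies at the centre of the arm's flange, where the gripper is bolted on; the fingertips stand 190 mm ahead of it and the grasp point (between the pads) lies 171 mm ahead of it; z points along the fingers, y is the line along which they close (so a half turn about z gives the same grasp; the last joint's range is limited). The gripper opens to 92 mm and grips with 3 to 60 N. Pads are 20 mm wide; open, the fingers measure 128 mm over their backs; the gripper's body (75 mm by 189 mm) begins 69 mm behind the grasp point.
Start: joints at [-1.235, 0.468, -0.012, 1.603, 0.006, 1.071, -0.056], TCP at [0.24, 0.604, 0.405] pointing down, gripper open.
Joint ranges: [-2.53, 2.53], [-0.31, 2.02], [-1.57, 1.55], [0.28, 2.44], [-1.29, 4.43], [0.15, 1.84], [-2.92, 2.92]. Speed limits (rad/s): [2.57, 2.57, 3.14, 3.14, 3.14, 3.14, 3.14].

### API

Orientations are given as a rotation vector (axis times angle).
In Python, from cell import robot gives the robot as it stands.
- The arm moves only by the tool step_arm, never from a script. Its argument "plan" is a list of rows, each a list of 5 numbers: the shift along the tool's x, y, z in mm, then the turn about the tool's z in degrees, then the closure in counts, from 0 (fully open) to 255 (shut). In form: [[tx, ty, tz, roll, gripper], ...]. A call has 1 to 8 rows; each row is the pose to reach, as a shift and turn from the pose commanded when the call began, along the tool's axes at that moment; what a row does not reach only later rows make up. A row lasts 1/12 s, in which the tool goes at most 41.7 mm and 7.16 degrees, less where a joint would pass 70% of its speed; a pose out of reach is approached as far as the arm can. A call with a gripper value outside its range is refused whole. The fingers move at their own pace and stop on an object; the grip force is fixed at half the most. Time passes only in rows, so rows that repeat a pose let the fingers close. It gives the time, the measured TCP pose, the force, the opening and the grip force at its end, in the units of the state.
- robot.sense(): the state, without advancing time (a new reading comes with each control period).
- robot.grab_frame(name): name is "scene" or "top"; returns a dict with "frame" (384x512x3 uint8, red, green, blue), "depth" (384x512 float32, m along the optical axis (not along the pixel's ray), 0 where there is no reading), "fov_y" (degrees; the focal length in pixels is half the picture's height over the tangent of half this angle, whatever the lens; pixels are square), "cx", "cy" (the principal point, pixels), "rvec" (rotation vector, rad) and "tvec" (3), from world to camera coordinates, as OpenCV has them. Camera axes: x right, y down, z forward; pixel columns grow to the right and rows downward; lengths in m; the calibration is good to about 2 mm. A picture is of the moment at which its call begins.
- robot.hand_in(): hands the job in; it is judged then, once.
Trained networks look in the newest picture that a camera, given by its name, has taken for a name from the list of things; names that differ only in an ending like _2 or _b are one class to them, and where a whole thing is asked for, a point or a joint stands for the part that bears it (a point fixed in the world has none). Each returns a list of dicts, best first, with "conf" (0 to 1); they miss things now and then, are a little off and sometimes report something else, mostly with a low value. They report only what shows in the picture. A call takes as long as a camera call.
- robot.boxes_of(label, camera): "at" ([row, column] in pixels, amid what is visible of it).
- robot.spot_point(label, camera): "at" ([row, column] in pixels: a listed point, or the origin of a listed thing).
The state is a dict: "t": time; "qpos": joint angles; "qd": joint speeds; "joint_efforts": joint torques, N m; "position": TCP position; "tcp_rot": TCP orientation; "ft_force": force on the tool from outside, world axes, zero at the start; "ft_torque": the same for the moment, N m; "opening": finger opening in m; "finger_force": force on a finger pad.
Only numpy, scipy, OpenCV 4.12 (cv2) and the standard library are available. Lean on these libraries where they do the work, as an engineer would, in place of code of your own. Each camera call takes 0.05 s, during which the arm holds its last target. There are 200 camera calls.

## Working session

There is one attempt and no reset: what is moved stays moved. The work goes in short steps, Python scripts to look and compute and a tool call to move; the robot and the scene stay as the last step left them, time stands still between calls to the robot, and variables do not carry over. Pictures are saved under pics/ and viewed, at most 10 in all, crops included, and the job is handed in when it is done.

Besides the shell and the picture viewer there is one more tool, called by a JSON object that holds its "op" and its "data". step_arm: Moves the arm, as the interface text tells. Its arguments: {"type":"object","properties":{"plan":{"type":"array","items":{"type":"array","items":{"type":"number"}}}},"required":["plan"]}

```bash
mkdir -p pics; cat > h.py <<'E'
import numpy as np, cv2
from cell import robot
def grab(n):
    f=robot.grab_frame(n); F=192/np.tan(np.radians(f["fov_y"])/2)
    R=cv2.Rodrigues(np.array(f["rvec"],float))[0]
    return f,F,R,np.array(f["tvec"],float)
def ray(c,at):
    f,F,R,t=c; d=np.array([(at[1]-f["cx"])/F,(at[0]-f["cy"])/F,1.]); return -R.T@t, R.T@d
def pix(c,P):
    f,F,R,t=c; p=R@np.array(P)+t; return [F*p[1]/p[2]+f["cy"],F*p[0]/p[2]+f["cx"]]
def dep(c,at):
    f=c[0]; r,k=[int(round(v)) for v in at]
    w=f["depth"][max(r-1,0):r+2,max(k-1,0):k+2]; w=w[w>0]
    if len(w)==0: return None
    o,d=ray(c,at); return o+d*np.median(w)
def tri(c1,a1,c2,a2):
    o1,d1=ray(c1,a1);o2,d2=ray(c2,a2)
    A=np.stack([d1,-d2],1); s=np.linalg.lstsq(A,o2-o1,rcond=None)[0]
    p,q=o1+s[0]*d1,o2+s[1]*d2; return (p+q)/2,np.linalg.norm(p-q)
E
python3 - <<'E'
from h import *
np.set_printoptions(precision=4,suppress=True)
s=robot.sense(); print(s["t"],s["position"],s["tcp_rot"],s["opening"]); print(cv2.Rodrigues(np.array(s["tcp_rot"]))[0])
C={n:grab(n) for n in("scene","top")}
for n in C: cv2.imwrite(f"pics/a_{n}.png",cv2.resize(C[n][0]["frame"][:,:,::-1],None,fx=1.5,fy=1.5)); print(n,C[n][1],-C[n][2].T@C[n][3])
for l in "axle_grip axle_collar axle_nose rest fork bore_upper bore_lower keeper_pivot keeper_bar can_mid bin_mid spare_wheel_mid spanner_grip".split():
    b={}
    for n in C:
        r=robot.spot_point(l,n)[:2]; b[n]=r
        for x in r: print(l,n,np.round(x["at"],1),round(x["conf"],2),dep(C[n],x["at"]))
    if b["scene"] and b["top"]: print("   TRI",*tri(C["scene"],b["scene"][0]["at"],C["top"],b["top"][0]["at"]))
E
```

```text
0.0 [0.2403 0.6037 0.4038] [-0.5915 -3.0852  0.0026] 0.09163767310254792
[[-0.9291  0.3698 -0.0005]
 [ 0.3698  0.9291 -0.0016]
 [-0.0001 -0.0017 -1.    ]]
scene 409.2553899889495 [ 1.5741 -0.161   1.0114]
top 370.4900201518276 [ 0.4902 -0.0021  1.1211]
axle_grip scene [215.  201.6] 0.46 [ 0.558  -0.1816  0.001 ]
axle_grip top [192.1 330. ] 0.55 [ 0.5888 -0.2011  0.0502]
   TRI [ 0.5914 -0.192   0.0379] 0.022745687555181443
axle_collar top [210. 320.] 0.73 [ 0.5367 -0.1724  0.0498]
axle_nose scene [187.1 209.5] 0.65 [ 0.4186 -0.144   0.0036]
axle_nose top [232.9 308.9] 0.82 [ 0.4699 -0.1454  0.0126]
   TRI [ 0.4703 -0.1428  0.0482] 0.003923901628049496
rest scene [208.6 207.8] 0.83 [ 0.5438 -0.1582  0.0149]
rest top [218.4 313.2] 0.59 [ 0.513  -0.1584  0.0106]
   TRI [ 0.5138 -0.16   -0.0137] 0.003672248102553909
fork scene [174.3 281.7] 0.88 [0.5337 0.1    0.1298]
fork top [221.7 215. ] 0.75 [0.4975 0.1184 0.1421]
fork top [191.3 328.9] 0.68 [ 0.5909 -0.1977  0.0517]
   TRI [0.4968 0.1166 0.0986] 0.014457472163134961
bore_upper scene [172.2 283.6] 0.73 [0.5021 0.1142 0.1117]
bore_upp
[... 895 characters left out ...]
can_mid top [209.2  98.2] 0.81 [0.5247 0.4195 0.1685]
   TRI [0.5274 0.4557 0.0799] 0.005536733101283553
bin_mid scene [188.3 139.1] 0.93 [ 0.3867 -0.4018  0.0033]
bin_mid top [256.8 399.1] 0.91 [ 0.404  -0.4124  0.0043]
   TRI [ 0.4059 -0.4017  0.0214] 0.008302216837133725
spare_wheel_mid scene [253.3 270.4] 0.96 [0.7817 0.0183 0.0271]
spare_wheel_mid scene [153.2 292.1] 0.51 [ 0.2508  0.2093 -0.0013]
spare_wheel_mid top [137.8 251.9] 0.69 [0.7575 0.0286 0.0018]
   TRI [ 0.7581  0.0262 -0.0025] 0.005107507819342102
spanner_grip scene [231.9 137.3] 0.59 [ 0.6074 -0.396   0.0033]
spanner_grip top [184.7 387.7] 0.66 [ 0.6175 -0.3816  0.0075]
   TRI [ 0.6168 -0.3876  0.0104] 0.01320864590698089
```

View pics/a_scene.png

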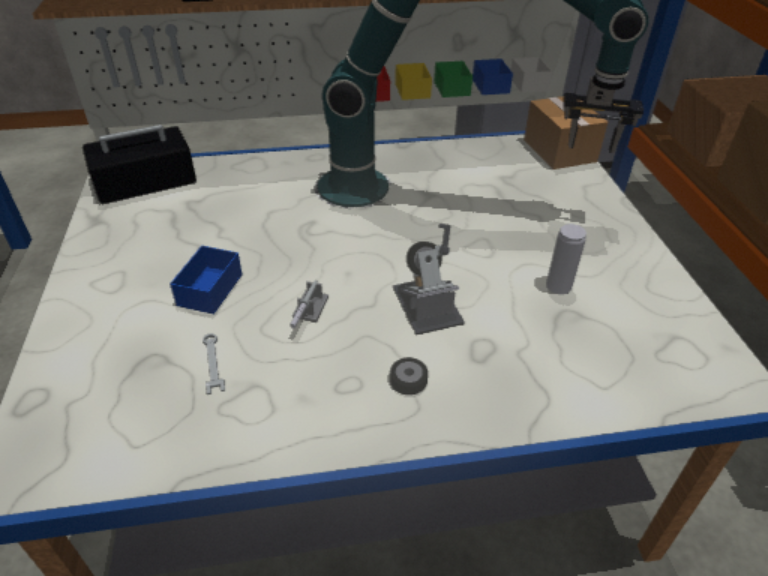

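View pics/a_top.png

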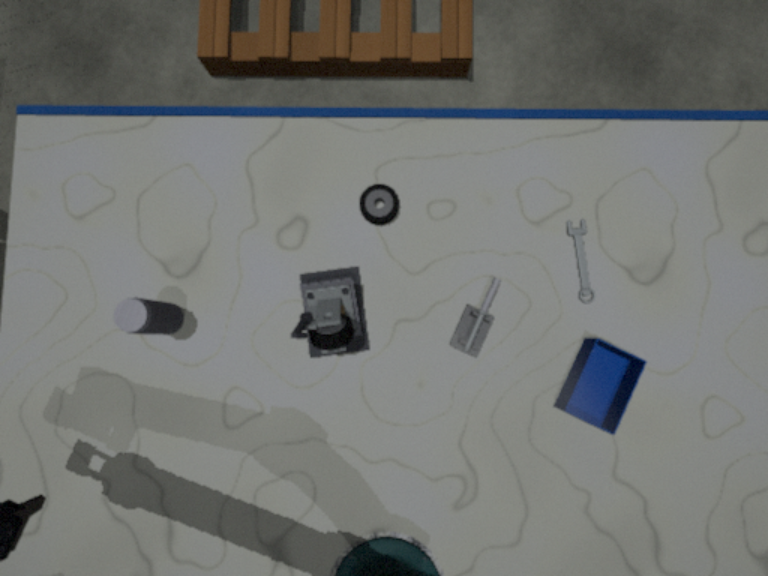

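```bash
cat > fit.py <<'E'
from h import *
from scipy.optimize import least_squares
np.set_printoptions(precision=4,suppress=True)
def cloud(c):
    f,F,R,t=c; r,k=np.nonzero(f["depth"]>0); d=f["depth"][r,k]
    p=np.stack([(k-f["cx"])/F*d,(r-f["cy"])/F*d,d],1); return (p-t)@R
def box(p,lo,hi):
    lo,hi=np.array(lo),np.array(hi); q=np.abs(p-(lo+hi)/2)-(hi-lo)/2
    return np.linalg.norm(np.maximum(q,0),axis=1)+np.minimum(q.max(1),0)
def cyl(p,r,h):
    q=np.stack([np.hypot(p[:,1],p[:,2])-r,np.abs(p[:,0])-h],1)
    return np.linalg.norm(np.maximum(q,0),axis=1)+np.minimum(q.max(1),0)
c35,s35=np.cos(np.radians(35)),np.sin(np.radians(35))
def forkR(yaw):
    c,s=np.cos(yaw),np.sin(yaw)
    return np.array([[c35*c,-s,-s35*c],[c35*s,c,-s35*s],[s35,0,c35]])
def res(v,P):
    p=(P-[v[0],v[1],.112+v[3]])@forkR(v[2])*1
    return np.min([box(p,[.025,-.022,-.06],[.033,.022,.02]),box(p,[-.033,-.022,-.06],[-.025,.022,.02]),cyl(p,.040,.014),cyl(p,.016,.016),box(p,[-.055,-.05,-.07],[.055,.05,-.06])],axis=0)*1e3
if __name__=="__main__":
    for n in("top","scene"):
        C=grab(n); P=cloud(C)
        m=(abs(P[:,0]-.5)<.1)&(abs(P[:,1]-.11)<.08)&(P[:,2]>.04)
        s=least_squares(res,[.5,.11,.14,0],args=(P[m],),loss="cauchy",f_scale=1.5,x_scale=[.01,.01,.1,.01])
        r=np.abs(res(s.x,P[m])); print(n,m.sum(),"fork",s.x,"yawdeg",np.degrees(s.x[2]),np.percentile(r,[50,75,90]))
        x=s.x;R=forkR(x[2]);o=np.array([x[0],x[1],.112+x[3]])
        q=(P[m]-o)@R*1e3; k=(q[:,0]>36)&(q[:,0]<56)&(q[:,2]>8)|(q[:,2]>45); print("keeper pts",k.sum()); print(np.round(q[k][::max(1,k.sum()//12)]))
        m=(abs(P[:,0]-.54)<.12)&(abs(P[:,1]+.17)<.08)&(P[:,2]>.036)
        Q=P[m]; print("pin pts",m.sum())
        u=np.array([np.cos(-.45),np.sin(-.45)])
        sl=Q[(Q[:,2]>.043)]; 
        b=np.linalg.svd(sl[:,:2]-sl[:,:2].mean(0),full_matrices=False)[2][0]; b*=np.sign(b[0])
        t=(sl[:,:2]-sl[:,:2].mean(0))@b
        print("dir",np.degrees(np.arctan2(b[1],b[0])),"mean",sl.mean(0),"ends",t.min(),t.max(),"end pt",sl.mean(0)[:2]+b*t.max(), sl[:,2].max())
E
python3 fit.py
```

```text
top 1643 fork [0.5011 0.1072 0.1486 0.0004] yawdeg 8.512768191446256 [ 1.1715  2.7447 10.6079]
keeper pts 135
[[51. 40. 12.]
 [50. 30. 17.]
 [47. 25. 18.]
 [49. 40. 27.]
 [48. 35. 32.]
 [48. 47. 39.]
 [44. 37. 40.]
 [49. 43. 55.]
 [48. 51. 61.]
 [49. 40. 69.]
 [48. 40. 71.]
 [47. 40. 75.]
 [44. 38. 75.]]
pin pts 289
dir -23.378832353813763 mean [ 0.5356 -0.1745  0.0503] ends -0.07465951188755125 0.07873211529096842 end pt [ 0.6079 -0.2058] 0.0626396820273824
scene 1106 fork [0.5036 0.1095 0.1472 0.0012] yawdeg 8.43386368621945 [ 3.0278 13.508  31.3708]
keeper pts 106
[[46. 35. 75.]
 [49. 47. 70.]
 [49. 47. 67.]
 [48. 46. 60.]
 [52. 44. 53.]
 [52. 39. 47.]
 [44. 41. 40.]
 [47. 39. 34.]
 [45. 38. 27.]
 [44. 45. 22.]
 [46. 26. 19.]
 [48. 28. 15.]
 [41. 27. 12.]
 [48. 31.  8.]]
pin pts 195
dir -23.396566927482812 mean [ 0.541  -0.1732  0.0503] ends -0.07499941287822927 0.07877458850643737 end pt [ 0.6133 -0.2044] 0.061745485663146096
```

{"op": "step_arm", "data": {"plan": [[-10, -10, -38, 0, 0], [-616, -614, -40, 1.7, 0], [-616, -614, -40, 1.7, 0], [-616, -614, -40, 1.7, 0], [-616, -614, -40, 1.7, 0], [-616, -614, -40, 1.7, 0], [-616, -614, -40, 1.7, 0], [-616, -614, -40, 1.7, 0]]}}

```text
t: 2.17
position: [0.3622, 0.3212, 0.4437]
tcp_rot: [0.637, 3.076, 0.001]
ft_force: [1.4, -0.1, 0.4]
opening: 0.092
finger_force: 0.0
```

```bash
cat > to.py <<'E'
from h import *
import sys
# tool-frame shift to bring the grasp point to world x y z, tool-x heading yawdeg
def go(x,y,z,yaw=None):
    s=robot.sense(); R=cv2.Rodrigues(np.array(s["tcp_rot"]))[0]; p=np.array(s["position"])+.171*R[:,2]
    d=R.T@(np.array([x,y,z])-p)*1e3; h=np.degrees(np.arctan2(R[1,0],R[0,0]))
    r="" if yaw is None else (-(yaw-h)+180)%360-180
    print("t",round(s["t"],2),"grasp",p.round(4),"head",h.round(2),"shift",d.round(1),"roll",r,"F",np.round(s["ft_force"],1),"T",np.round(s["ft_torque"],2),"open",round(s["opening"],4),"ff",s["finger_force"],"tilt",np.round(R[2,:2],4))
if __name__=="__main__": go(*map(float,sys.argv[1:]))
E
python3 to.py .585 -.194 .1 156.6
```

```text
t 2.17 grasp [0.3622 0.3213 0.2727] head 156.6 shift [-409.  -384.6  172.4] roll 0.004384702396322382 F [ 1.4 -0.1  0.4] T [-0.04 -0.06  0.02] open 0.092 ff 0.0 tilt [-0.0002  0.0008]
```

{"op": "step_arm", "data": {"plan": [[-409, -385, 0, 0, 0], [-409, -385, 0, 0, 0], [-409, -385, 0, 0, 0], [-409, -385, 0, 0, 0], [-409, -385, 0, 0, 0], [-409, -385, 0, 0, 0], [-409, -385, 0, 0, 0], [-409, -385, 0, 0, 0]]}}

```text
t: 2.83
position: [0.494, 0.0151, 0.4439]
tcp_rot: [0.637, 3.075, 0.001]
ft_force: [1.3, 0.8, 0.0]
opening: 0.092
finger_force: 0.0
```

{"op": "step_arm", "data": {"plan": [[-136, -128, 20, 0, 0], [-136, -128, 40, 0, 0], [-136, -128, 80, 0, 0], [-136, -128, 120, 0, 0], [-136, -128, 160, 0, 0], [-136, -128, 172, 0, 0], [-136, -128, 172, 0, 0], [-136, -128, 172, 0, 0]]}}

```text
t: 3.5
position: [0.5659, -0.156, 0.2658]
tcp_rot: [-0.64, -3.066, 0.003]
ft_force: [-1.0, 0.1, 0.2]
opening: 0.0916
finger_force: 0.0
```

```bash
python3 to.py .585 -.194 .045 156.6; python3 - <<'E'
from h import *
for n in("top","scene"):
    C=grab(n); s=robot.sense(); R=cv2.Rodrigues(np.array(s["tcp_rot"]))[0]; p=np.array(s["position"])+.171*R[:,2]
    a=pix(C,[.585,-.194,.045]); b=pix(C,p); print(a,b)
    r,k=int(a[0])-60,int(a[1])-80
    I=cv2.resize(C[0]["frame"][r:r+120,k:k+160,::-1],None,fx=3,fy=3,interpolation=cv2.INTER_CUBIC)
    globals()[n]=I
cv2.imwrite("pics/b.png",np.vstack([top,scene])[:600] if 0 else cv2.resize(np.hstack([top,scene]),(800,300)))
E
```

```text
t 3.5 grasp [ 0.5643 -0.156   0.0948] head 156.43 shift [-34.6 -26.3  49.6] roll -0.17381536728896663 F [-1.   0.1  0.2] T [-0.03  0.01 -0.01] open 0.0916 ff 0.0 tilt [ 0.0086 -0.004 ]
[np.float64(193.52523243564735), np.float64(327.20441117648136)] [np.float64(198.65495031536904), np.float64(316.4850712244854)]
[np.float64(211.7970176759483), np.float64(197.3018808552531)] [np.float64(194.92987891806845), np.float64(207.63977092399597)]
```

{"op": "step_arm", "data": {"plan": [[-30, -24, 0, 0, 0], [-30, -24, 0, 0, 0], [-30, -24, 0, 0, 0]]}}

```text
t: 3.85
position: [0.5867, -0.1894, 0.2743]
tcp_rot: [0.638, 3.071, -0.001]
ft_force: [-0.5, 0.7, -0.3]
opening: 0.0921
finger_force: 0.0
```

```bash
python3 to.py .585 -.194 .045 156.6; python3 - <<'E'
from h import *
I=[]
for n in("top","scene"):
    C=grab(n); a=pix(C,[.575,-.19,.06])
    r,k=int(a[0])-50,int(a[1])-65
    I.append(cv2.resize(C[0]["frame"][r:r+100,k:k+130,::-1],(400,308),interpolation=cv2.INTER_CUBIC))
cv2.imwrite("pics/b.png",np.hstack(I))
E
```

```text
t 3.85 grasp [ 0.5875 -0.1897  0.1033] head 156.52 shift [ 0.9 -5.  58.3] roll -0.08191439589879224 F [-0.5  0.7 -0.3] T [-0.01  0.07 -0.01] open 0.0921 ff 0.0 tilt [-0.0051  0.0005]
```

View pics/b.png

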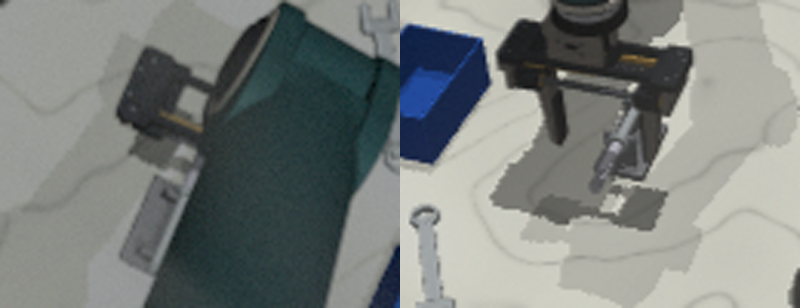

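{"op": "step_arm", "data": {"plan": [[1, -4, 20, 0, 0], [1, -4, 40, 0, 0], [1, -4, 57, 0, 0], [1, -4, 57, 0, 0], [1, -4, 57, 0, 0]]}}

```text
t: 4.37
position: [0.5832, -0.1903, 0.2147]
tcp_rot: [-0.635, -3.076, -0.001]
ft_force: [0.6, -0.7, 0.7]
opening: 0.092
finger_force: 0.0
```

```bash
python3 to.py .585 -.194 .045 156.6
```

```text
t 4.37 grasp [ 0.5831 -0.1902  0.0437] head 156.68 shift [-3.3 -2.7 -1.3] roll 0.07923502303665941 F [ 0.6 -0.7  0.7] T [-0.03  0.01 -0.01] open 0.092 ff 0.0 tilt [0.0009 0.0006]
```

{"op": "step_arm", "data": {"plan": [[-3, -3, -1, 0, 0], [-3, -3, -1, 0, 200], [-3, -3, -1, 0, 255], [-3, -3, -1, 0, 255], [-3, -3, -1, 0, 255], [-3, -3, -1, 0, 255], [-3, -3, -1, 0, 255], [-3, -3, -1, 0, 255]]}}

```text
t: 5.03
position: [0.5848, -0.1955, 0.2154]
tcp_rot: [0.637, 3.076, 0.0]
ft_force: [0.5, 0.6, 0.1]
opening: 0.047
finger_force: 0.0
```

```bash
python3 to.py .585 -.194 .045 156.6
```

```text
t 5.03 grasp [ 0.5848 -0.1955  0.0444] head 156.59 shift [ 0.4  1.5 -0.6] roll -0.0058568331573667365 F [0.5 0.6 0.1] T [ 0.01  0.09 -0.01] open 0.047 ff 0.0 tilt [-0.  0.]
```

{"op": "step_arm", "data": {"plan": [[0, 1, 0, 0, 255], [0, 1, 0, 0, 255], [0, 1, 0, 0, 255], [0, 1, 0, 0, 255], [0, 1, 0, 0, 255], [0, 1, 0, 0, 255], [0, 1, 0, 0, 255]]}}

```text
t: 5.62
position: [0.5851, -0.1946, 0.2154]
tcp_rot: [-0.637, -3.076, -0.0]
ft_force: [-0.8, 0.2, 0.1]
opening: 0.0128
finger_force: 30.0
```

```bash
python3 to.py .585 -.194 .045 156.6
```

```text
t 5.62 grasp [ 0.5851 -0.1946  0.0444] head 156.59 shift [ 0.4  0.5 -0.6] roll -0.010407536323896238 F [-0.8  0.2  0.1] T [-0.05 -0.06 -0.01] open 0.0128 ff 29.999483227729797 tilt [0.     0.0001]
```

{"op": "step_arm", "data": {"plan": [[0, 0, -15, 0, 255], [0, 0, -40, 0, 255], [0, 0, -75, 0, 255], [0, 0, -100, 0, 255], [0, 0, -100, 0, 255], [0, 0, -100, 0, 255]]}}

```text
t: 6.12
position: [0.5855, -0.1947, 0.3167]
tcp_rot: [0.637, 3.073, 0.0]
ft_force: [-0.1, 0.4, -0.6]
opening: 0.0129
finger_force: 30.0
```

```bash
cat > pin.py <<'E'
from fit import *
# nose end measured in the tool frame (origin at grasp point)
s=robot.sense(); R=cv2.Rodrigues(np.array(s["tcp_rot"]))[0]; g=np.array(s["position"])+.171*R[:,2]
for n in("scene","top"):
    C=grab(n); P=(cloud(C)-g)@R*1e3
    k=(P[:,0]>10)&(P[:,0]<150)&(abs(P[:,1])<20)&(P[:,2]<110)&(P[:,2]>-30)&((cloud(C)[:,2])>.02)
    Q=P[k]; Q=Q[np.argsort(Q[:,0])]; print(n,k.sum()); print(np.round(Q[::max(1,len(Q)//12)]))
    for l in("axle_nose","axle_collar"):
        for x in robot.spot_point(l,n)[:1]: print(l,np.round(x["at"]),round(x["conf"],2),pix(C,g))
E
python3 to.py .585 -.194 .145; python3 pin.py
```

```text
t 6.12 grasp [ 0.586  -0.1948  0.1457] head 156.6 shift [1.2 0.3 0.7] roll  F [-0.1  0.4 -0.6] T [-0.02 -0.04 -0.04] open 0.0129 ff 29.998742938041687 tilt [-0.0029  0.0009]
scene 90
[[ 12.  -7. -20.]
 [ 48.  12.  -3.]
 [ 49.  15.  91.]
 [ 52. -12. 100.]
 [ 53.  -3. 108.]
 [ 55.  -9.  97.]
 [ 56.   0. 105.]
 [ 58.  14. 104.]
 [109.  11. 102.]
 [111.  -1. 107.]
 [112.  10.  96.]
 [114.  -6. 106.]
 [117.  -3. 108.]]
axle_collar [173. 282.] 0.67 [np.float64(189.48877186612825), np.float64(194.32876846233546)]
top 243
[[ 22.  -5.  -3.]
 [ 34.   4.  -3.]
 [ 45.   2.  -3.]
 [ 52.   4. -11.]
 [ 56.  -8. 109.]
 [ 62.  -5.  -2.]
 [ 72.  -7.  -2.]
 [ 84.  -6.  -2.]
 [ 96.   1.  -5.]
 [107.   1.  -2.]
 [115.   1. 106.]
 [118.   3. 104.]
 [129.  -1.  -1.]]
axle_nose [233. 316.] 0.77 [np.float64(189.9044356484207), np.float64(334.33265732073426)]
axle_collar [209. 328.] 0.62 [np.float64(189.9044356484207), np.float64(334.33265732073426)]
```

{"op": "step_arm", "data": {"plan": [[40, 12.5, 0, 0, 255], [80, 12.5, 0, 0, 255], [115, 12.5, 0, 0, 255], [134, 12.5, 0, 0, 255], [134, 12.5, 30, 0, 255], [134, 12.5, 60, 0, 255], [134, 12.5, 80, 0, 255], [134, 12.5, 80, 0, 255]]}}

```text
t: 7.08
position: [0.4654, -0.1293, 0.2319]
tcp_rot: [-0.635, -3.069, 0.001]
ft_force: [-0.8, 0.0, -0.4]
opening: 0.0131
finger_force: 30.0
```

{"op": "step_arm", "data": {"plan": [[0, 0, 3, 0, 255], [0, 0, 6, 0, 255], [0, 0, 8, 0, 255], [0, 0, 10, 0, 255], [0, 0, 10, 0, 255]]}}

```text
t: 7.5
position: [0.4675, -0.1302, 0.2265]
tcp_rot: [0.637, 3.075, 0.001]
ft_force: [-2.6, -0.3, 5.8]
opening: 0.0129
finger_force: 30.0
```

```bash
python3 to.py .4625 -.130 .055 156.6
```

```text
t 7.5 grasp [ 0.4678 -0.1301  0.0555] head 156.58 shift [ 4.9 -2.   0.5] roll -0.020664690831182497 F [-2.6 -0.3  5.8] T [-0.01  0.3   0.  ] open 0.0129 ff 30.000719726085663 tilt [-0.0015  0.0008]
```

{"op": "step_arm", "data": {"plan": [[0, 0, 2, 0, 255], [0, 0, 4, 0, 255], [0, 0, 6, 0, 255], [0, 0, 8, 0, 255], [0, 0, 8, 0, 255]]}}

```text
t: 7.92
position: [0.4674, -0.1302, 0.2188]
tcp_rot: [0.637, 3.075, 0.001]
ft_force: [-2.4, 0.1, 8.0]
opening: 0.0128
finger_force: 30.0
```

```bash
python3 to.py .4671 -.1299 .046 156.6;python3 pin.py
```

```text
t 7.92 grasp [ 0.4677 -0.1301  0.0478] head 156.58 shift [ 0.7 -0.1  1.8] roll -0.023582863871951076 F [-2.4  0.1  8. ] T [0.11 0.45 0.  ] open 0.0128 ff 30.001511871814728 tilt [-0.0015  0.0011]
scene 12
[[10. -1. -7.]
 [42. 14.  6.]
 [43. 13. 12.]
 [47. 12.  5.]
 [65.  6. 17.]
 [66.  5. 13.]
 [72.  7. 17.]
 [73.  3. 14.]
 [79.  5. 19.]
 [83.  4. 17.]
 [85.  7. 23.]
 [93.  4. 25.]]
axle_nose [174. 227.] 0.49 [np.float64(186.41854618620502), np.float64(213.56985785292596)]
axle_collar [180. 220.] 0.42 [np.float64(186.41854618620502), np.float64(213.56985785292596)]
top 36
[[ 71.   2.  14.]
 [ 74.   1.  17.]
 [ 77.  -0.  16.]
 [ 79.  -2.  19.]
 [ 82.  -3.  18.]
 [ 86.  -2.  20.]
 [ 88.   3.  22.]
 [ 91.   2.  25.]
 [ 94.   1.  20.]
 [ 97.  -1.  27.]
 [101.   4.  25.]
 [105.  -4.  27.]]
axle_nose [271. 288.] 0.59 [np.float64(233.82138392008835), np.float64(305.13341606429117)]
axle_collar [219. 196.] 0.68 [np.float64(233.82138392008835), np.float64(305.13341606429117)]
```

{"op": "step_arm", "data": {"plan": [[0, 0, -20, 0, 255], [0, 0, -60, 0, 255], [0, 0, -100, 0, 255], [0, 0, -135, 0, 255], [0, 0, -150, 0, 255], [0, 0, -150, 0, 255], [0, 0, -150, 0, 255]]}}

```text
t: 8.8
position: [0.4672, -0.1298, 0.3684]
tcp_rot: [0.636, 3.074, 0.002]
ft_force: [0.0, -0.3, -1.8]
opening: 0.0135
finger_force: 30.0
```

```bash
sed -i 's/len(Q)\/\/12/len(Q)\/\/30/; s/P\[:,2\]<110/P[:,2]<95/' pin.py; python3 to.py .4671 -.1299 .046 156.6;python3 pin.py
```

```text
t 8.8 grasp [ 0.4677 -0.1297  0.1974] head 156.62 shift [  0.9  -0.7 151.4] roll 0.015725680625791938 F [ 0.  -0.3 -1.8] T [-0.08 -0.05  0.  ] open 0.0135 ff 29.999509155750275 tilt [-0.0026  0.0018]
scene 27
[[ 11.  -6. -10.]
 [ 11.  -6. -14.]
 [ 42.  10.  17.]
 [ 42.  10.  13.]
 [ 46.  12.  15.]
 [ 46.  12.   7.]
 [ 47.  12.  12.]
 [ 48.  12.   4.]
 [ 68.   5.  15.]
 [ 72.   4.  14.]
 [ 74.   6.  19.]
 [ 78.   5.  17.]
 [ 81.   0.  16.]
 [ 84.   7.  21.]
 [ 86.   2.  19.]
 [ 88.   5.  20.]
 [ 90.   1.  18.]
 [ 96.   6.  26.]
 [ 98.   2.  23.]
 [101.   4.  25.]
 [105.  -0.  24.]
 [105.   3.  23.]
 [109.   6.  30.]
 [109.   5.  34.]
 [109.   6.  26.]
 [113.   0.  25.]
 [119.   2.  28.]]
axle_nose [188. 139.] 0.54 [np.float64(152.55421011993445), np.float64(210.9862560357197)]
top 157
[[ 34.   4.   6.]
 [ 40.   1.   5.]
 [ 44.   2.   7.]
 [ 46.   1.   8.]
 [ 48.   1.   2.]
 [ 50.   0.  -1.]
 [ 54.   0.   7.]
 [ 57.   1.  10.]
 [ 61.  -3.  12.]
 [ 64.  -2.  14.]
 [ 67.  -1.  15.]
 [ 71.  -5.  12.]
 [ 73.  -7.  18.]
 [ 76.  -8.  20.]
 [ 79.  -1.  20.]
 [ 81.  -2.  18.]
 [ 83.  -3.  19.]
 [ 86.  -2.  17.]
 [ 89.   2.  22.]
 [ 91.  -4.  23.]
 [ 94.  -6.  25.]
 [ 97.   1.  24.]
 [ 99.   1.  21.]
 [102.  -7.  28.]
 [104.  -8.  32.]
 [107.  -1.  27.]
 [110.  -8.  29.]
 [112.   3.  30.]
 [115.  -2.  29.]
 [117.  -3.  30.]
 [120.  -4.  30.]
 [125.  -1.  35.]]
axle_nose [279. 296.] 0.66 [np.float64(235.23602601163543), np.float64(312.2043606644139)]
axle_collar [254. 303.] 0.61 [np.float64(235.23602601163543), np.float64(312.2043606644139)]
```

```bash
python3 to.py .70 -.06 .20 188.5;python3 to.py .68 .135 .197 188.5
```

```text
t 9.1 grasp [ 0.4664 -0.1299  0.1952] head 156.58 shift [-186.5  157.    -5.4] roll -31.919710289152164 F [ 0.3  0.1 -1. ] T [-0.01 -0.08 -0.  ] open 0.013 ff 29.999476075172424 tilt [ 0.0023 -0.0011]
t 9.1 grasp [ 0.4664 -0.1299  0.1952] head 156.58 shift [-90.7 327.9  -2.4] roll -31.919710289152164 F [ 0.3  0.1 -1. ] T [-0.01 -0.08 -0.  ] open 0.013 ff 29.999476075172424 tilt [ 0.0023 -0.0011]
```

{"op": "step_arm", "data": {"plan": [[-187, 157, -30, -7, 255], [-187, 157, -30, -14, 255], [-187, 157, -30, -21, 255], [-187, 157, -30, -28, 255], [-187, 157, -30, -31.9, 255], [-187, 157, -30, -31.9, 255], [-187, 157, -30, -31.9, 255], [-187, 157, -30, -31.9, 255]]}}

```text
t: 9.77
position: [0.7023, -0.059, 0.3948]
tcp_rot: [0.235, -3.13, 0.0]
ft_force: [-0.3, -0.1, -1.1]
opening: 0.0133
finger_force: 30.0
```

```bash
python3 to.py .68 .135 .197 188.5
```

```text
t 9.77 grasp [ 0.7018 -0.059   0.2238] head -171.4 shift [ -7.5 195.1  26.8] roll 0.09835626803112518 F [-0.3 -0.1 -1.1] T [ 0.04 -0.    0.02] open 0.0133 ff 29.999631643295288 tilt [0.0028 0.0001]
```

{"op": "step_arm", "data": {"plan": [[-7, 195, 0, 0, 255], [-7, 195, 0, 0, 255], [-7, 195, 0, 0, 255], [-7, 195, 0, 0, 255], [-7, 195, 20, 0, 255], [-7, 195, 27, 0, 255], [-7, 195, 27, 0, 255], [-7, 195, 27, 0, 255]]}}

```text
t: 10.43
position: [0.6786, 0.132, 0.3695]
tcp_rot: [0.23, -3.131, 0.003]
ft_force: [-0.9, 0.3, -0.5]
opening: 0.0134
finger_force: 30.0
```

```bash
cat > rel.py <<'E'
from fit import *
# pin and fork, same camera: pin points in fork frame
s=robot.sense(); R=cv2.Rodrigues(np.array(s["tcp_rot"]))[0]; g=np.array(s["position"])+.171*R[:,2]
FK={"top":(.5011,.1072,.1486,.0004),"scene":(.5036,.1095,.1472,.0012)}
M=np.array([.5023,.1083,.1128]); RM=forkR(np.radians(8.5))
print("grip in fork frame",((g-M)@RM*1e3).round(1))
I=[]
for n in("top","scene"):
    C=grab(n); x=FK[n]; o=np.array([x[0],x[1],.112+x[3]]); W=cloud(C); q=(W-o)@forkR(x[2])*1e3
    k=(abs(q[:,1])<16)&(q[:,0]>35)&(q[:,0]<150)&(q[:,2]>-70)&(q[:,2]<25)&(((W-g)@R)[:,2]>-.012)
    Q=q[k]; Q=Q[np.argsort(Q[:,0])]; print(n,len(Q)); print(np.round(Q[::max(1,len(Q)//18)]).astype(int).tolist())
    a=pix(C,M+[.06,0,.02]); r,c=int(a[0])-50,int(a[1])-65
    I.append(cv2.resize(C[0]["frame"][r:r+100,c:c+130,::-1],(400,308),interpolation=cv2.INTER_CUBIC))
import sys
if len(sys.argv)>1: cv2.imwrite(sys.argv[1],np.hstack(I))
E
python3 rel.py pics/c.png
```

```text
grip in fork frame [194.6  -3.  -31.6]
top 210
[[35, -9, -33], [39, -15, -63], [44, -10, -61], [49, -3, -61], [53, -9, -68], [57, -7, -68], [60, -10, -67], [77, -4, 14], [85, -3, 13], [90, -1, 10], [95, -4, 10], [102, 0, 4], [109, -9, -2], [115, 1, 1], [120, -6, 2], [126, 1, 0], [131, -7, -4], [137, -8, -4], [142, -4, -6], [149, -8, -9]]
scene 81
[[35, 12, -45], [35, 11, -51], [36, 11, -48], [37, 3, -29], [44, -15, -59], [48, -7, -64], [51, 11, -60], [52, -11, -59], [53, 9, -67], [55, 16, -68], [56, -6, -63], [59, 0, -64], [62, 6, -68], [65, -3, -70], [84, 1, 12], [91, -6, 10], [110, -8, -5], [122, -4, 2], [129, -7, -1], [133, -2, -1], [150, -15, -20]]
```

View pics/c.png

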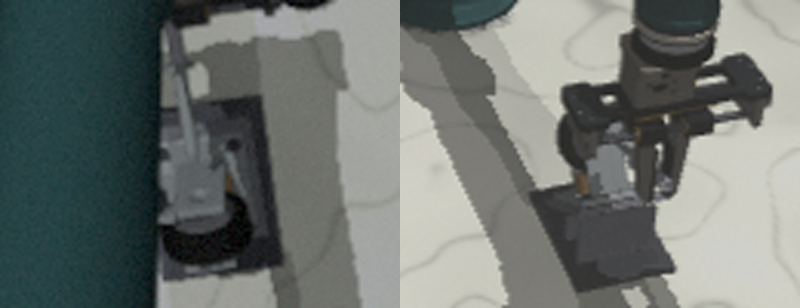

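{"op": "step_arm", "data": {"plan": [[8, 3, 9, 0, 255], [16, 3, 18, 0, 255], [21, 3, 23, 0, 255], [21, 3, 23, 0, 255], [21, 3, 23, 0, 255]]}}

```text
t: 10.95
position: [0.6583, 0.1324, 0.348]
tcp_rot: [-0.23, 3.132, -0.0]
ft_force: [-0.1, 0.3, -1.1]
opening: 0.0132
finger_force: 30.0
```

```bash
python3 rel.py; python3 to.py .6 .13 .2
```

```text
grip in fork frame [166.3   0.7 -38.1]
top 274
[[36, -6, -59], [42, -10, -59], [48, -1, 8], [53, 6, 3], [56, 16, -59], [60, -4, -69], [63, -1, 1], [69, 3, 0], [78, 4, -1], [86, -2, -1], [94, -1, -9], [103, -2, -9], [111, -1, -11], [119, 3, -13], [127, -4, -8], [129, -2, -10], [135, 3, -18], [142, -1, -18], [149, -5, -22]]
scene 83
[[35, 0, -53], [35, -9, -16], [36, 2, -39], [38, 5, -39], [42, 6, -22], [47, 8, -67], [49, 5, 6], [51, 15, -61], [53, -12, -66], [54, -2, -68], [55, -1, 4], [56, -5, 5], [58, 11, -67], [62, -12, -68], [63, -1, 4], [77, -4, -8], [90, -1, -4], [99, -5, -13], [106, -1, -10], [124, -11, -16], [127, -11, -26]]
t 11.05 grasp [0.659  0.1331 0.1773] head -171.56 shift [ 58.8   5.6 -22.8] roll  F [ 0.3 -0.4 -1.3] T [ 0.07 -0.06 -0.04] open 0.013 ff 29.999469816684723 tilt [-0.0018 -0.0001]
```

{"op": "step_arm", "data": {"plan": [[4, -0.5, 3, 0, 255], [8, -0.5, 6, 0, 255], [11, -0.5, 8, 0, 255], [13, -0.5, 9, 0, 255], [13, -0.5, 9, 0, 255], [13, -0.5, 9, 0, 255]]}}

```text
t: 11.55
position: [0.6452, 0.1313, 0.3384]
tcp_rot: [-0.233, 3.133, 0.0]
ft_force: [-0.2, 0.0, -0.7]
opening: 0.0134
finger_force: 30.0
```

```bash
python3 rel.py|head -1; python3 to.py .6 .13 .2
```

```text
grip in fork frame [149.9   1.6 -38.3]
t 11.65 grasp [0.6455 0.1313 0.1675] head -171.5 shift [ 45.1   5.4 -32.5] roll  F [-0.1 -0.6 -1.2] T [-0.   -0.03 -0.  ] open 0.0127 ff 29.999483227729797 tilt [-0.0004 -0.    ]
```

{"op": "step_arm", "data": {"plan": [[3, -1.5, -4, 0, 255], [6, -1.5, -8, 0, 255], [9, -1.5, -12, 0, 255], [11.5, -1.5, -16.5, 0, 255], [11.5, -1.5, -16.5, 0, 255], [11.5, -1.5, -16.5, 0, 255]]}}

```text
t: 12.15
position: [0.6341, 0.128, 0.3556]
tcp_rot: [-0.233, 3.132, 0.0]
ft_force: [1.3, -0.1, -1.2]
opening: 0.0129
finger_force: 30.0
```

```bash
python3 rel.py; python3 to.py .6 .13 .2
```

```text
grip in fork frame [150.6   0.  -17.7]
top 245
[[36, -9, -42], [39, 0, 7], [42, 15, -65], [46, -14, -63], [49, 4, 2], [53, -15, -62], [55, -1, -68], [57, 5, 0], [62, 4, 2], [65, -4, -1], [71, 0, 3], [79, -1, 2], [87, 0, 0], [95, 1, 2], [106, -6, 2], [109, 7, -12], [111, -4, 6], [116, -7, -11], [123, -3, -4]]
scene 99
[[35, -1, -59], [36, -11, -50], [37, -8, 11], [38, -9, -37], [44, -15, -59], [48, -7, -64], [49, 0, -65], [52, 10, -67], [53, -1, -61], [54, -13, -66], [56, 16, -64], [59, 10, -70], [62, -4, -66], [65, -6, -69], [66, 15, -70], [82, -5, -1], [104, -10, -8], [133, 7, -29], [146, 5, -8], [150, -13, -33]]
t 12.25 grasp [0.6341 0.1281 0.184 ] head -171.5 shift [ 33.5   7.  -16. ] roll  F [ 1.8 -0.6 -1.3] T [ 0.11 -0.62  0.03] open 0.0132 ff 29.999269545078278 tilt [-0.0002  0.    ]
```

{"op": "step_arm", "data": {"plan": [[3, 0, -4, 0, 255], [6, 0, -8, 0, 255], [8, 0, -12, 0, 255], [10, 0, -14.5, 0, 255], [10, 0, -14.5, 0, 255], [10, 0, -14.5, 0, 255]]}}

```text
t: 12.75
position: [0.6239, 0.1265, 0.3695]
tcp_rot: [0.233, -3.133, -0.0]
ft_force: [0.1, 0.5, -1.8]
opening: 0.0131
finger_force: 30.0
```

```bash
python3 rel.py; python3 to.py .6 .13 .2
```

```text
grip in fork frame [149.9   0.1  -0.3]
top 226
[[35, -6, -60], [38, -1, -63], [42, -7, -60], [45, -3, 7], [49, 0, -62], [52, 0, -61], [54, -12, -65], [56, -7, -64], [59, -3, 5], [63, 2, 5], [67, 1, 6], [76, 5, 5], [83, -4, 4], [90, 5, 3], [98, 1, 7], [106, -11, 10], [108, -1, 11], [110, 1, 9], [116, -2, 4]]
scene 96
[[35, -10, -2], [36, -10, -47], [37, 9, -40], [38, 9, -58], [42, -3, 7], [48, -4, -68], [50, -14, -59], [51, 13, -68], [52, -3, 8], [53, 9, -67], [56, -16, -61], [58, -14, -65], [62, -3, 8], [65, -9, -69], [70, -6, 6], [87, -8, 7], [108, -11, -4], [141, 6, -15], [147, 10, -19], [149, 6, -18]]
t 12.85 grasp [0.624  0.1266 0.1983] head -171.5 shift [23.3  6.9 -1.7] roll  F [ 1.   0.  -1.9] T [ 0.08 -0.37  0.02] open 0.0129 ff 29.999447464942932 tilt [0.0004 0.    ]
```

{"op": "step_arm", "data": {"plan": [[5, 0, 3.5, 0, 255], [10, 0, 7, 0, 255], [15, 0, 10.5, 0, 255], [20, 0, 14, 0, 255], [24.6, 0, 17.2, 0, 255], [24.6, 0, 17.2, 0, 255], [24.6, 0, 17.2, 0, 255]]}}

```text
t: 13.43
position: [0.5993, 0.1229, 0.3516]
tcp_rot: [0.233, -3.131, 0.0]
ft_force: [0.6, -0.2, -2.9]
opening: 0.0134
finger_force: 30.0
```

```bash
python3 rel.py; python3 to.py .6 .13 .2
```

```text
grip in fork frame [118.9   0.1  -0.5]
top 120
[[35, -15, -58], [37, -15, -61], [39, -13, -57], [41, 2, 9], [42, -6, 4], [45, -1, 6], [47, -11, -62], [50, 1, 9], [50, 4, 4], [53, -5, 0], [54, -15, -59], [55, 6, 1], [56, 2, 9], [60, -3, 7], [64, 4, 6], [72, -6, 12], [75, -3, 12], [76, -6, 4], [78, -12, 8], [85, -5, 7]]
scene 111
[[35, -5, -14], [36, 0, 13], [37, -6, 4], [44, -4, 7], [50, 11, -64], [52, -11, -59], [54, -12, -66], [55, 6, -62], [61, -15, -68], [66, 11, -69], [77, -13, 1], [114, 7, 12], [117, -16, -16], [119, -11, -20], [122, 15, -8], [124, 7, -7], [126, -14, -6], [130, 13, 5], [132, -8, 0]]
t 13.53 grasp [0.5996 0.1229 0.181 ] head -171.5 shift [ -1.4   6.9 -19. ] roll  F [-0.4 -0.  -3.2] T [ 0.05 -0.23 -0.05] open 0.0132 ff 29.999301731586456 tilt [ 0.0008 -0.    ]
```

{"op": "step_arm", "data": {"plan": [[3, 0, 2.1, 0, 255], [6, 0, 4.2, 0, 255], [9, 0, 6.3, 0, 255], [12, 0, 8.4, 0, 255], [15, 0, 10.5, 0, 255], [18, 0, 12.6, 0, 255], [18, 0, 12.6, 0, 255], [18, 0, 12.6, 0, 255]]}}

```text
t: 14.2
position: [0.5816, 0.1202, 0.3391]
tcp_rot: [0.232, -3.131, 0.0]
ft_force: [1.1, 0.1, -5.0]
opening: 0.0133
finger_force: 30.0
```

```bash
python3 rel.py; python3 to.py .6 .13 .2
```

```text
grip in fork frame [97.2  0.  -0.5]
top 31
[[35, 1, 6], [35, 3, 6], [37, 1, 4], [37, -5, 5], [38, -2, 6], [38, -5, 2], [41, -3, 7], [42, -6, 4], [47, -6, 6], [47, -4, 11], [51, -10, 9], [51, -5, 13], [51, -13, 5], [53, -10, 7], [53, -7, -4], [53, -13, 3], [54, -5, 7], [54, -8, 13], [54, -7, -7], [54, -5, 13], [54, -13, 0], [55, -5, 4], [56, -11, 7], [56, -8, 6], [56, -11, -3], [57, -11, 4], [57, -8, 13], [59, -6, 6], [62, -6, 5], [65, -7, 6], [66, -7, 2]]
scene 105
[[35, -8, -13], [36, -12, 8], [37, -7, 18], [47, 2, -59], [49, -9, 12], [52, 3, -65], [53, -5, -67], [54, -1, -61], [55, 2, -62], [56, -12, 6], [62, 2, -68], [66, 8, -68], [90, 6, -9], [95, 13, -16], [97, 6, 11], [98, -16, -14], [100, 16, -10], [101, -16, -7], [104, -13, -4], [107, 14, -3], [109, 15, 4]]
t 14.3 grasp [0.5814 0.1201 0.1681] head -171.51 shift [-19.8   7.  -31.9] roll  F [-0.6 -0.7 -3.7] T [ 0.11 -0.3  -0.04] open 0.0131 ff 29.999135434627533 tilt [ 0.0018 -0.0001]
```

{"op": "step_arm", "data": {"plan": [[2.5, 0, 1.7, 0, 255], [5, 0, 3.5, 0, 255], [7.5, 0, 5.2, 0, 255], [9.5, 0, 6.6, 0, 255], [9.5, 0, 6.6, 0, 255], [9.5, 0, 6.6, 0, 255]]}}

```text
t: 14.8
position: [0.5725, 0.1189, 0.3328]
tcp_rot: [0.233, -3.133, 0.0]
ft_force: [2.1, 0.2, -3.2]
opening: 0.0131
finger_force: 30.0
```

{"op": "step_arm", "data": {"plan": [[1.6, 0, 1.1, 0, 255], [3.2, 0, 2.2, 0, 255], [3.2, 0, 2.2, 0, 255]]}}

```text
t: 15.05
position: [0.5694, 0.1184, 0.3307]
tcp_rot: [-0.233, 3.133, -0.0]
ft_force: [2.2, 0.8, -3.1]
opening: 0.0129
finger_force: 30.0
```

```bash
python3 rel.py; python3 to.py .6 .13 .2
```

```text
grip in fork frame [82.5  0.  -0.5]
top 12
[[36, -7, 9], [38, -10, 8], [39, -13, 5], [40, -8, 11], [40, -8, -4], [40, -13, 2], [40, -11, 7], [40, -8, 6], [40, -11, -3], [41, -8, -8], [41, -11, 3], [43, -9, 6]]
scene 99
[[35, -6, -45], [35, 7, -54], [37, -4, -27], [39, -11, 2], [43, 3, -60], [50, 10, -67], [51, -7, -64], [52, 3, -62], [54, -9, -66], [56, -2, -64], [62, 9, -69], [65, -13, -68], [75, 7, 10], [80, 6, 14], [83, -14, -15], [84, -11, -16], [86, 14, -7], [88, 9, -10], [91, -8, -3], [94, 12, 0]]
t 15.15 grasp [0.5694 0.1184 0.1597] head -171.51 shift [-31.9   7.  -40.3] roll  F [ 3.   1.  -3.7] T [ 0.22 -0.86 -0.  ] open 0.0133 ff 29.998811781406403 tilt [ 0.0001 -0.    ]
```

{"op": "step_arm", "data": {"plan": [[1.6, 0, 1.1, 0, 255], [3.2, 0, 2.2, 0, 255], [3.2, 0, 2.2, 0, 255]]}}

```text
t: 15.4
position: [0.5665, 0.118, 0.3287]
tcp_rot: [-0.233, 3.132, 0.0]
ft_force: [4.1, 0.4, -2.9]
opening: 0.0131
finger_force: 30.0
```

{"op": "step_arm", "data": {"plan": [[1.6, 0, 1.1, 0, 255], [2.4, 0, 1.7, 0, 255], [2.4, 0, 1.7, 0, 255]]}}

```text
t: 15.65
position: [0.5656, 0.1178, 0.3286]
tcp_rot: [-0.232, 3.126, 0.001]
ft_force: [7.5, 1.3, 0.9]
opening: 0.0129
finger_force: 30.0
```

```bash
python3 rel.py; python3 to.py .6 .13 .2
```

```text
grip in fork frame [79.1  0.1 -0.7]
top 12
[[35, -7, -7], [35, -7, 13], [36, -10, 9], [36, -8, 10], [37, -7, 5], [37, -7, -9], [37, -13, 8], [37, -13, 3], [38, -10, 3], [38, -10, -2], [38, -8, 3], [38, -10, 9]]
scene 102
[[35, -14, 19], [36, -14, 16], [36, -12, -33], [38, 16, -59], [43, 3, -59], [51, 0, -65], [53, -11, -59], [54, -5, -64], [55, -13, -65], [57, 4, -65], [60, 6, -69], [63, -9, -69], [65, 16, -67], [74, 9, -20], [77, -13, -19], [80, 5, -13], [81, -9, -10], [84, -5, 0], [88, -14, -2], [91, -11, -2], [95, 15, 0]]
t 15.75 grasp [0.5668 0.118  0.1576] head -171.51 shift [-34.9   7.  -42.2] roll  F [8.1 0.4 1.2] T [ 0.29 -1.81  0.01] open 0.0132 ff 29.99934732913971 tilt [-0.0066  0.0003]
```

{"op": "step_arm", "data": {"plan": [[1.6, 0, 1.1, 0, 255], [3.2, 0, 2.2, 0, 255], [3.2, 0, 2.2, 0, 255]]}}

```text
t: 16.0
position: [0.5644, 0.1176, 0.3284]
tcp_rot: [-0.231, 3.119, 0.003]
ft_force: [12.6, 1.2, 5.7]
opening: 0.0131
finger_force: 30.0
```

```bash
python3 rel.py; python3 to.py .6 .13 .2
```

```text
grip in fork frame [79.   0.1 -0.9]
top 7
[[35, -15, 5], [35, -10, 9], [36, -13, 6], [37, -10, 2], [37, -10, -3], [37, -10, 7], [38, -13, 4]]
scene 89
[[35, -15, 12], [36, -7, -51], [37, -12, 9], [41, -14, -60], [50, 5, -59], [51, -3, -61], [53, -1, -61], [54, 6, -66], [55, -12, -59], [56, 9, -63], [58, 15, -67], [62, 9, -69], [64, -2, -67], [68, 6, -10], [75, 7, -13], [77, 16, -18], [78, -10, -20], [80, -12, -9], [81, 11, -14], [85, 14, -7], [87, -7, -3], [90, -7, 0], [95, -15, 2]]
t 16.1 grasp [0.5668 0.118  0.1574] head -171.52 shift [-35.2   7.  -42.1] roll  F [11.5  1.2  6. ] T [ 0.41 -2.69  0.04] open 0.013 ff 30.000293254852295 tilt [-0.014   0.0008]
```

{"op": "step_arm", "data": {"plan": [[-3, 0, -2, 0, 255], [-3, 0, -2, 0, 130], [-3, 0, -2, 0, 130], [-3, 0, -2, 0, 130], [-3, 0, -2, 0, 130], [-3, 0, -2, 0, 130], [-3, 0, -2, 0, 130]]}}

```text
t: 16.68
position: [0.5635, 0.1175, 0.3264]
tcp_rot: [0.233, -3.132, 0.0]
ft_force: [-0.4, -0.7, -0.3]
opening: 0.0449
finger_force: 0.0
```

{"op": "step_arm", "data": {"plan": [[0, 0, -30, 0, 130], [0, 0, -70, 0, 130], [-10, 0, -110, 0, 200], [-20, 0, -130, 0, 255], [-40, 0, -130, 0, 255], [-70, 0, -130, 0, 255], [-70, 0, -130, 0, 255], [-70, 0, -130, 0, 255]]}}

```text
t: 17.35
position: [0.6334, 0.128, 0.4556]
tcp_rot: [0.232, -3.131, 0.001]
ft_force: [-0.0, 0.0, 0.1]
opening: 0.0073
finger_force: 0.0
```

```bash
sed 's/abs(q\[:,1\])<16/abs(q[:,1])<60/; s/q\[:,2\]>-70/q[:,2]>-15/;s/q\[:,2\]<25/q[:,2]<80/;s/\/\/18/\/\/40/' rel.py > rel2.py; python3 rel2.py pics/d.png; python3 to.py .6 .13 .2
```

```text
grip in fork frame [206.9  -0.1  64.9]
top 186
[[35, -13, 5], [37, 9, -4], [37, -13, 2], [38, -10, 8], [38, 6, 9], [38, -8, -2], [39, 11, -1], [39, 6, 2], [40, 3, 4], [41, 28, 23], [42, -6, 4], [43, -1, 4], [45, 25, 15], [46, 30, 21], [48, 27, 24], [48, 1, 6], [49, 27, 21], [49, 25, 17], [51, 6, -1], [51, 32, 18], [54, 0, 6], [56, 0, 5], [59, -6, 0], [62, 2, 3], [63, -1, 6], [65, -2, 4], [67, -7, -1], [71, -2, 3], [73, 2, 6], [76, -3, 7], [77, -4, 5], [80, -7, 4], [81, 1, 5], [84, -2, 5], [86, 6, 1], [88, -5, 4], [92, 2, 7], [94, -6, 3], [96, 7, -3], [96, -4, 1], [99, -2, 5], [101, 3, 3], [104, 5, 2], [106, -6, 3], [107, 4, 2], [107, -3, -6], [109, -6, -2]]
scene 125
[[35, -20, 3], [36, 21, 13], [36, 27, 25], [36, -8, -9], [37, 22, 19], [37, 6, 9], [38, 25, 16], [39, -8, -2], [40, 33, 69], [41, 1, -11], [42, 39, 44], [43, 36, 7], [44, 27, 22], [44, -5, 1], [45, 34, 21], [45, 42, 26], [46, 35, 31], [46, 28, 8], [47, -6, 4], [47, 29, 19], [48, 45, 29], [48, 37, 27], [49, 43, 19], [49, 28, 15], [50, 38, 34], [50, 24, 16], [51, 41, 13], [52, -8, -2], [53, 37, 14], [54, 26, 13], [56, 27, 26], [61, -7, 2], [72, -8, -1], [78, -7, -4], [84, -1, 5], [91, -7, 0], [98, -6, 1], [103, -6, -6], [105, -3, -3], [106, -3, -6], [108, -1, -6], [109, -3, 1]]
t 17.45 grasp [0.6321 0.1276 0.285 ] head -171.52 shift [31.2  7.1 85. ] roll  F [-0.5  0.2  0.2] T [ 0.02  0.04 -0.06] open 0.0005 ff 0.0 tilt [ 0.0019 -0.0002]
```

View pics/d.png

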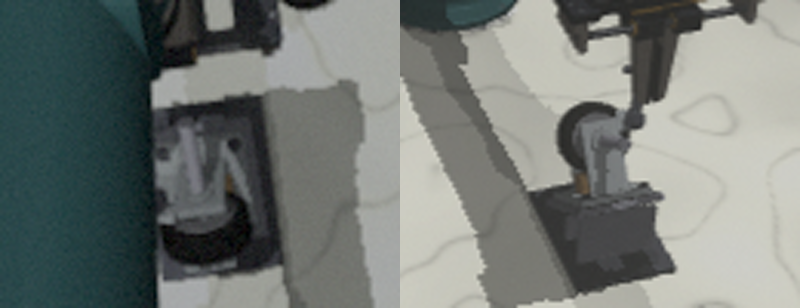

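{"op": "step_arm", "data": {"plan": [[40, 40, 0, 0, 255], [118, 85, 0, 0, 255], [118, 85, 0, 0, 255], [118, 85, 25, 0, 255], [118, 85, 60, 0, 255], [118, 85, 100, 0, 255], [118, 85, 106, 0, 255], [118, 85, 106, 0, 255]]}}

```text
t: 18.12
position: [0.5024, 0.194, 0.349]
tcp_rot: [0.232, -3.128, 0.003]
ft_force: [0.2, -0.4, 0.2]
opening: 0.0007
finger_force: 0.0
```

```bash
cat > hv.py <<'E'
from rel2 import *
d=g-M; c,sn=np.cos(np.radians(8.5)),np.sin(np.radians(8.5))
print("h,y,v mm",np.round([1e3*(d[0]*c+d[1]*sn),1e3*(d[1]*c-d[0]*sn),1e3*g[2]],1),"F",np.round(s["ft_force"],1),"t",s["t"])
E
sed -i 's/q\[:,0\]<150/q[:,0]<56/' rel2.py; python3 hv.py
```

```text
grip in fork frame [47.2 84.5 46.6]
top 96
[[35, 1, 6], [35, 1, 11], [36, -7, -10], [37, -8, 11], [37, -2, 10], [37, -13, -2], [37, -13, 3], [38, 0, 5], [38, 6, 4], [38, 3, 11], [39, 6, 0], [39, -11, 5], [40, 0, 4], [41, 3, 5], [43, 40, 46], [44, -3, 5], [44, -1, 6], [45, 41, 58], [45, 39, 45], [45, -4, 3], [46, 4, 2], [46, -1, 4], [47, 46, 18], [47, -6, 2], [47, 39, 44], [47, 46, 52], [48, 53, 60], [48, 47, 33], [48, 47, 38], [48, 45, 30], [48, 45, 35], [48, 43, 54], [49, 39, 37], [49, -1, 3], [49, 46, 16], [49, 40, 22], [49, 41, 46], [49, 45, 59], [49, 40, 18], [49, 42, 37], [50, 48, 59], [50, 46, 46], [50, 39, 34], [50, -7, 1], [51, 43, 48], [51, -7, -1], [53, 3, 4], [55, -5, 5]]
scene 120
[[35, -5, 7], [35, 31, 25], [35, -11, 15], [36, -19, -11], [36, 5, 5], [36, 11, 15], [37, -7, -6], [37, 9, 5], [38, -11, -5], [39, 17, 14], [39, -8, -2], [41, 57, 65], [42, -6, -9], [43, 30, 15], [43, -8, 1], [44, 49, 42], [44, 25, 12], [45, 38, 48], [45, 31, 25], [45, -5, 4], [46, 27, 22], [46, 38, 27], [46, 40, 40], [47, 34, 28], [47, 54, 59], [47, 32, 11], [47, 42, 9], [48, 25, 16], [48, 42, 54], [48, 46, 60], [49, 49, 56], [49, 35, 17], [49, 34, 11], [50, 46, 16], [50, 39, 44], [51, 38, 17], [51, 37, 10], [52, 41, 37], [53, 34, 15], [53, -4, 5]]
h,y,v mm [ 11.9  84.5 178. ] F [ 0.2 -0.4  0.2] t 18.1167
```

{"op": "step_arm", "data": {"plan": [[-4, -8, 0, 0, 255], [-4, -16, 0, 0, 255], [-4, -24, 0, 0, 255], [-4, -32, 0, 0, 255], [-4, -40, 0, 0, 255], [-4, -48, 0, 0, 255], [-4, -55, 0, 0, 255], [-4, -55, 0, 0, 255]]}}

```text
t: 18.88
position: [0.5163, 0.1386, 0.3509]
tcp_rot: [-0.229, 3.133, -0.001]
ft_force: [1.7, 0.0, 1.5]
opening: 0.0005
finger_force: 1.3
```

```bash
python3 hv.py
```

```text
grip in fork frame [53.6 27.8 44.5]
top 54
[[37, -10, 2], [38, -13, -2], [38, -10, -2], [38, -5, 2], [39, -8, -1], [39, -8, 4], [39, -10, -5], [40, -8, -5], [40, -16, 33], [40, -9, 31], [41, -14, 33], [42, -6, 3], [43, -12, 36], [43, -19, 33], [43, -25, 15], [44, -9, 31], [44, -22, 25], [44, -6, 2], [45, -17, 35], [45, -15, 34], [45, -12, 34], [45, -20, 31], [45, -25, 14], [45, -22, 23], [47, -23, 20], [47, -17, 15], [47, -17, 20], [47, -10, 23], [47, -12, 33], [48, -15, 34], [48, -7, 32], [48, -10, 33], [48, -7, 3], [48, -23, 18], [48, -12, 25], [48, -18, 31], [48, -20, 32], [48, -15, 21], [49, -20, 17], [49, -20, 27], [49, -7, 29], [49, -7, 24], [49, -15, 26], [49, -20, 23], [49, -23, 14], [49, -15, 31], [49, -18, 28], [49, -18, 13], [50, -13, 32], [50, -10, 31], [50, -18, 38], [50, -7, 2], [51, -21, 16], [52, -7, 0]]
scene 152
[[35, -10, -2], [35, -9, 1], [36, -1, 7], [36, -6, 4], [37, -5, -10], [38, -7, -3], [38, 2, 9], [39, 2, -11], [41, -7, 8], [41, -9, -6], [42, -23, 18], [43, 3, 27], [44, -4, 31], [44, 0, 31], [44, -5, 4], [45, -18, 13], [45, 10, 29], [45, 19, 17], [46, 1, 20], [46, 15, 21], [46, -12, 26], [46, 12, 25], [46, 28, 12], [47, 8, 22], [47, 25, 13], [47, -25, 15], [47, 33, 21], [47, -21, 18], [48, -2, 28], [48, 26, 23], [48, 35, 14], [49, 2, 30], [49, 3, 20], [49, 33, 25], [49, 39, 20], [50, 7, 19], [50, 46, 16], [50, -10, 29], [50, -16, 34], [51, 35, 18], [51, 24, 16], [51, -5, -6], [52, -13, 33], [52, 36, 7], [53, 33, 11], [53, 42, 20], [54, 6, 26], [55, -5, 5], [55, 25, 36], [55, 25, 33], [55, 21, 34]]
h,y,v mm [ 18.4  27.8 179.9] F [1.7 0.  1.5] t 18.8833
```

{"op": "step_arm", "data": {"plan": [[0, 0, -25, 0, 255], [-5, -15, -25, 0, 255], [-5, -30, -25, 0, 255], [-5, -30, -20, 0, 255], [-5, -30, -12, 0, 255], [-5, -30, -5, 0, 255], [-5, -30, 1, 0, 255], [-5, -30, 3, 0, 255]]}}

```text
t: 19.65
position: [0.5252, 0.1127, 0.3468]
tcp_rot: [0.235, -3.132, 0.0]
ft_force: [-1.8, -0.5, 11.7]
opening: 0.0004
finger_force: 6.1
```

```bash
python3 hv.py
```

```text
grip in fork frame [55.1  0.9 38.3]
top 0
[]
scene 141
[[35, -23, -14], [36, 13, 4], [36, -21, 0], [37, 41, 26], [37, -20, -14], [38, -7, 1], [39, -9, -9], [40, -21, 4], [42, -12, 40], [43, -20, -3], [43, -13, 36], [44, 12, 18], [45, -6, 18], [45, 21, 10], [45, 35, 7], [46, -20, 21], [46, 17, 10], [46, 0, 14], [46, 41, 23], [46, -22, 14], [47, -14, 20], [47, 26, 22], [47, 14, 11], [47, 18, 17], [48, 42, 9], [48, -20, 7], [48, 6, 13], [48, 37, 24], [48, 29, 19], [48, 38, 7], [49, -17, 7], [49, 42, 16], [49, -15, 17], [50, -12, 16], [50, 39, 17], [50, -12, 13], [51, -5, 18], [51, -18, 0], [51, 43, 23], [52, -20, 11], [52, -11, 23], [53, -5, 22], [53, 33, 15], [54, 13, 25], [54, 2, 20], [55, -2, 21], [55, 29, 15]]
h,y,v mm [ 23.1   0.9 175.8] F [-1.8 -0.5 11.7] t 19.65
```

{"op": "step_arm", "data": {"plan": [[0, 0, 2, 0, 255], [0, 0, 3, 0, 255], [0, 0, 3, 0, 255]]}}

```text
t: 20.0
position: [0.5253, 0.1125, 0.3465]
tcp_rot: [0.234, -3.133, -0.002]
ft_force: [-4.8, -0.5, 18.8]
opening: 0.0005
finger_force: 9.3
```

{"op": "step_arm", "data": {"plan": [[0, 0, -10, 0, 255], [0, 0, -40, 0, 255], [0, 0, -80, 0, 255], [-40, 0, -120, 0, 255], [-80, 0, -150, 0, 255], [-120, 0, -150, 0, 200], [-150, 0, -150, 0, 150], [-150, 0, -150, 0, 150]]}}

```text
t: 20.67
position: [0.6776, 0.136, 0.4929]
tcp_rot: [-0.235, 3.132, -0.002]
ft_force: [-1.7, 0.4, -1.4]
opening: 0.0186
finger_force: 0.0
```

{"op": "step_arm", "data": {"plan": [[0, -40, 0, 0, 150], [0, -80, 0, 0, 150], [0, -120, 0, 0, 150], [0, -150, 0, 0, 150], [0, -150, 0, 0, 150], [0, -150, 0, 0, 150]]}}

```text
t: 21.17
position: [0.6953, -0.0166, 0.4936]
tcp_rot: [0.226, -3.131, 0.001]
ft_force: [0.6, 0.9, 0.4]
opening: 0.0373
finger_force: 0.0
```

```bash
python3 hv.py pics/e.png
```

```text
grip in fork frame [ 261.3 -152.1   73.2]
top 117
[[36, 32, 20], [40, 29, 21], [41, 31, 21], [41, 26, 19], [41, 36, 22], [42, 36, 27], [42, 44, 20], [42, 20, 22], [42, 13, 19], [42, 7, 21], [44, 33, 26], [44, 15, 21], [45, 44, 20], [45, -3, 3], [45, 9, 20], [45, 4, 21], [46, 7, 21], [46, 30, 25], [46, 14, 20], [47, 40, 24], [47, 35, 21], [47, 17, 20], [47, 32, 27], [47, 27, 23], [47, 19, 21], [48, 20, 16], [48, 6, 15], [48, 12, 18], [48, -2, 17], [48, 12, 14], [48, 46, 15], [48, 27, 20], [48, 30, 19], [48, 33, 19], [48, 1, 22], [48, 28, 10], [49, 4, 1], [49, 27, 15], [49, -1, 3], [49, -2, 13], [49, 40, 18], [49, -4, 14], [49, 6, 21], [49, 37, 24], [49, 14, 15], [49, 7, -3], [49, 43, 13], [49, 19, 14], [50, 17, 15], [50, 16, 20], [50, 40, 15], [50, 33, 12], [51, 37, 21], [51, 35, 12], [52, 35, 18], [52, 32, 20], [53, -2, 6], [54, 0, 6], [55, -5, 5]]
scene 121
[[35, -8, -13], [35, 2, 6], [36, -19, -11], [37, 3, -11], [37, -9, 5], [40, -2, -10], [40, -8, 1], [41, -14, 6], [43, 12, 15], [44, -5, 4], [44, 22, 16], [44, -6, -6], [44, -10, 15], [45, 32, 8], [45, -10, 19], [45, 12, 22], [46, 23, 20], [46, -3, 21], [46, 30, 22], [46, -4, -6], [47, -20, 4], [47, 38, 7], [47, 44, 23], [47, 21, 13], [47, -22, 11], [48, -7, 18], [48, -7, -2], [48, -19, 10], [48, 18, 21], [48, -14, 20], [49, 14, 21], [49, 2, 13], [49, -14, -1], [50, -7, 1], [50, 27, 12], [50, 12, 11], [50, 16, 11], [51, 42, 20], [52, -1, 18], [52, 5, 13], [54, -4, 5]]
h,y,v mm [ 172.1 -152.1  322.6] F [0.6 0.9 0.4] t 21.1667
```

View pics/e.png

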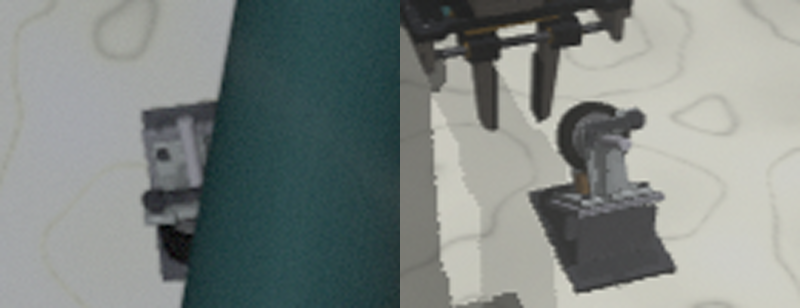

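The keeper bar's top face reads a flat fork z ≈ 21 mm along y = -14 to 20 mm, which is fully closed. In the picture it lies across the sleeve behind the seated collar, and the gripper is clear. I'm handing in.

```bash
python3 -c "
from cell import robot
print(robot.hand_in())"
```

```text
the job is handed in; nothing more can be done
None
```

The job is handed in at about 21 s: the axle pin is through both cheeks with its collar home, the keeper is fully down behind it, the gripper is clear, and I kept the arm away from the other objects (their positions were not re-measured).

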